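Park the tamper and pulse the herb mill

ROBOT

A 6-joint arm with a two-finger parallel gripper is mounted at the origin on the work surface. World frame = base frame: x ahead of the robot, y to its left, z up, the work surface at z = 0. Lengths are in m, angles in rad, forces in N, time in s.
With the tool pointing down it reaches from about 0.35 to 0.85 m from the base axis. Payload 8.1 kg.
Tool frame: the origin (TCP) lies between the finger pads; the fingertips stand 11 mm ahead of it and the grasp point (between the pads) lies 8 mm behind it (tips_ahead is the z of the fingertips in the tool frame, in m); z points along the fingers, y is the line along which they close (so a half turn about z gives the same grasp; the last joint's range is limited). The gripper opens to 93 mm and grips with 3 to 60 N. Pads are 15 mm wide; open, the fingers measure 128 mm over their backs; the gripper's body (75 mm by 188 mm) begins 65 mm behind the grasp point.
Start: joints at [1.04, 0.13, 1.488, -0, 1.523, -0.085], TCP at [0.259, 0.541, 0.23] pointing down, gripper open.
Joint ranges: [-2.96, 2.96], [-0.89, 2.26], [0.02, 2.5], [-1.34, 4.48], [0, 2.73], [-2.66, 2.66]. Speed limits (rad/s): [2.39, 2.39, 2.79, 3.14, 3.14, 3.14].

INTERFACE

Orientations are given as a rotation vector (axis times angle).
In Python, from plant import read_state, read_camera, close_job, tips_ahead gives the robot as it stands. The module is installed in compiled form; this text tells all that it offers.
- The arm moves only by the tool move_arm, never from a script. Its argument "plan" is a list of rows, each a list of 7 numbers: the turn, a rotation vector about the tool's x, y, z in units of 6 degrees (1.0 is 6 degrees), then the shift along the tool's x, y, z in units of 25 mm (1.0 is 25 mm), then the finger opening in mm, from 0 to 93. A call has exactly 10 rows; each row shifts and turns the commanded pose from where the row before left it, along the tool's axes as they then stand; what a row does not reach is not made up. A row lasts 1/10 s, in which the tool goes at most 50 mm and 8.59 degrees, less where a joint would pass 70% of its speed; a pose out of reach is approached as far as the arm can. A call is refused whole if a number of a shift passes 1 or a number of a turn 1, either way. A call with a gripper value outside its range is refused whole. The fingers move at their own pace and stop on an object; "force" is the grip in N (left out, the last holds). Time passes only in rows, so rows that do not move let the fingers close, or fill a call up. It gives the time, the measured TCP pose, the force, the opening and the grip force at its end, in the units of the state.
- read_state(): the state, without advancing time (a new reading comes with each control period).
- read_camera(name): name is "side" or "top" or "wrist"; returns a dict with "frame" (420x560x3 uint8, red, green, blue), "z_map" (420x560 float32, m along the optical axis (not along the pixel's ray), 0 where there is no reading), "fx", "fy", "cx", "cy" (pixels), "rvec" (rotation vector, rad) and "tvec" (3), from world to camera coordinates, as OpenCV has them. Camera axes: x right, y down, z forward; pixel columns grow to the right and rows downward; lengths in m; the calibration is good to about 2 mm. A picture is of the moment at which its call begins.
- close_job(): hands the job in; it is judged then, once.
The state is a dict: "t": time; "q": joint angles; "dq": joint speeds; "joint_torque": joint torques, N m; "tool_pos": TCP position; "orientation": TCP orientation; "force": force on the tool from outside, world axes, zero at the start; "wrist_torque": the same for the moment, N m; "opening": finger opening in m; "gripper_force": force on a finger pad.
Only numpy, scipy, OpenCV 4.12 (cv2) and the standard library are available. Lean on these libraries where they do the work, as an engineer would, in place of code of your own. Each camera call takes 0.05 s, during which the arm holds its last target. There are 200 camera calls.

TASK

Put the herb mill's tamper rod away first: press it down past the red sprung jaws until it lies fully home in the fork clip with the jaws closed over it, and let go of it. Then set the green lid into the mill with its lugs through the gaps in the collar, turn it clockwise only half-way to the lock, to the green tick (40 degrees), never as far as the lock click at the red tick, and finish while holding the lid still there against its return spring. Leave everything else on the table standing where it is.

Things in the scene. Friction and masses are not known exactly. Their poses are not given: they have to be found in the camera images.
- rod_mid (a point): The mill's tamper: steel rod 12 mm in diameter, 170 mm long (x = along the rod), with a blue square sleeve, 16 x 16 mm and 50 mm long, round its middle. The point is the sleeve's centre. It starts lying on the table on its sleeve (centre 8 mm up). About 70 g. Either end may go to either fork.
- clip_seat (a point): Where the sleeve's centre is when the rod is fully home in the fork clip, 50 mm above the table; x = along the seated rod, z up. The sleeve goes between the two forks. Pressed down from above, the rod folds both red jaws down (3 to 8 N in all), passes, and they spring back over it.
- clip: Grey fixed stand of the fork clip, base 130 x 70 x 12 mm, origin under its centre, axes as clip_seat. Two aluminium forks, 12 mm thick, centred at x = -42 and +42 mm, open upwards: 14 mm wide slot; the +y prong flares out and ends 79 mm above the table; a red jaw covers the slot, hinged 68 mm above the table at y = -13 mm, reaching y = +2 mm.
- jaw_a (a joint): Red jaw at the +x fork: 0 = closed (sprung), grows to 1.35 rad as it is folded down into the fork.
- jaw_b (a joint): Red jaw at the -x fork, likewise.
- lid_grip (a point): Green bayonet lid, about 130 g: disc 66 mm wide, 14 mm high, with two aluminium lugs (14 mm wide, 5 mm thick, flush with its underside) out to x = +43 and -43 mm; on top a bar handle along x, 60 mm long, 14 mm wide, 34 mm tall, orange ends. The point is on the axis, 36 mm above the underside, 12 mm below the handle's top; z up. A half turn makes no difference.
- mill_mouth (a point): Centre of the herb mill's mouth, level with the top of its blue collar, 127 mm above the table; x = the line through the collar's two gaps (each about 22 mm wide), z up. The lid goes straight down, lugs through the gaps, until its underside rests on the black ring 12 mm under the collar's top (lid_grip then 24 mm above this point).
- mill: White round herb mill, fixed, 120 mm wide; origin under its centre, axes as mill_mouth. Collar 4 mm thick, opening 73 mm wide; wall below it at 48 mm radius. Turned clockwise from above, the lid's lugs slide under the collar and carry the ring. Green ticks 40 degrees clockwise of the gaps: hold the handle's orange ends there. Red ticks 80 degrees: lock.
- twist_ring (a joint): Black ring inside the mill, with a pocket under each gap, turned by the lid's lugs: 0 at the gaps, grows clockwise seen from above, 0.7 rad at the green ticks, stop and lock click at 1.4 rad at the red ticks. A spring turns it back: 0.04 N m at 0, 0.11 N m at 0.7 rad. The lid has about 0.06 rad of play in it.
- syrup_a: amber syrup bottle, green cap, 52 mm wide, 115 mm tall; leave alone. Origin at the centre of its underside.
- syrup_b: amber syrup bottle, white cap, 52 mm wide, 115 mm tall; leave alone. Origin at the centre of its underside.
- balm: small green balm jar, yellow cap, 42 mm wide, 45 mm tall; leave alone. Origin at the centre of its underside.
- carton: upright white medicine carton with green and orange bands, 50 x 75 x 100 mm; leave alone. Origin at the centre of its underside.
- phone: black phone lying flat, 150 x 72 x 9 mm; leave alone. Origin at the centre of its underside.
- spray: slim white spray bottle, 32 mm wide, 90 mm tall; leave alone. Origin at the centre of its underside.
Things that resemble listed ones, but are neither listed nor needed, are in the scene too. Leave any black or pink look-alike of the part that bears lid_grip alone.

How it is judged:
On the way, in this order (a step that is already met when the one before it is completed fails the run):
1. the rod lies home in both forks, jaws closed over it, and is let go (x of rod_mid in the frame of clip_seat between -0.012 and 0.012 m and y of rod_mid in the frame of clip_seat between -0.004 and 0.004 m and z of rod_mid in the frame of clip_seat between -0.004 and 0.004 m and angle between the x axis of rod_mid and the x axis of clip_seat, either way round below 0.08 rad and value of joint each of jaw_a, jaw_b below 0.2 rad and contact force between the fingers and rod below 0.2 N), for 0.2 s.
2. the lid sits in the mill, lugs in the ring, not yet turned (horizontal distance between lid_grip and mill_mouth below 0.006 m and z of lid_grip in the frame of mill_mouth between 0.021 and 0.028 m and angle between lid_grip's own z axis and vertical below 0.1 rad and value of joint twist_ring below 0.35 rad), for 0.1 s.
At the end, for the whole second after the job is handed in: Fingers hold the lid (over 2 N) in the mill: 6 mm of its axis, level (0.1 rad), seated height -3/+4 mm, ring still (0.3 rad/s) at 0.5 to 0.9 rad. Rod untouched in the clip: 12 mm along, 4 mm across and in height, 0.08 rad; both jaws under 0.2 rad (all of step 1 and horizontal distance between lid_grip and mill_mouth below 0.006 m and z of lid_grip in the frame of mill_mouth between 0.021 and 0.028 m and angle between lid_grip's own z axis and vertical below 0.1 rad and value of joint twist_ring between 0.5 and 0.9 rad and velocity of joint twist_ring between -0.3 and 0.3 rad/s and contact force between the fingers and lid above 2 N); the arm keeps its last pose, push and grip.
It fails at once if the lid is turned on to the lock click (ring past 1.25 rad) (value of joint twist_ring above 1.25 rad).
It fails at once if a bystander is shifted more than 30 mm or knocked over (distance of any of syrup_a, syrup_b, balm, carton, phone, spray from where it was at the start of the episode above 0.03 m or angle between any of syrup_a, syrup_b, balm, carton, phone, spray's own z axis and vertical above 0.5 rad).
It also fails if it takes over 67 s, if anything falls off the work surface, if the arm or the gripper's body presses on something with over 40 N, if the wrist force passes 120 N, or if a joint passes its speed limit or range.

## Working session

There is one attempt and no reset: what is moved stays moved. The work goes in short steps, Python scripts to look and compute and a tool call to move; the robot and the scene stay as the last step left them, time stands still between calls to the robot, and variables do not carry over. Pictures are saved under pics/ and viewed, at most 13 in all, crops included, and the job is handed in when it is done.

Besides the shell and the picture viewer there is one more tool, called as name(argument=value, ...) on one line, values as JSON. move_arm: Moves the arm, as the interface text tells. Its arguments: {"type":"object","properties":{"plan":{"type":"array","items":{"type":"array","items":{"type":"number"}}},"force":{"type":"number"}},"required":["plan"]}

```bash
mkdir -p pics; cat > h.py <<'E'
import numpy as np, cv2
from scipy.spatial.transform import Rotation as R
from plant import read_state, read_camera, close_job, tips_ahead
def cam(n):
    c=read_camera(n); np.save(f'{n}.npy',c,allow_pickle=True); return c
def load(n): return np.load(f'{n}.npy',allow_pickle=True).item()
def pts(c):
    z=c['z_map']; v,u=np.mgrid[:z.shape[0],:z.shape[1]]
    P=np.stack([(u-c['cx'])/c['fx']*z,(v-c['cy'])/c['fy']*z,z],-1)
    return (P-np.ravel(c['tvec']))@R.from_rotvec(np.ravel(c['rvec'])).as_matrix()  # world
def save(c,name,crop=None,s=1):
    f=c['frame'][...,::-1]
    if crop: x0,y0,x1,y1=crop; f=f[y0:y1,x0:x1]
    cv2.imwrite('pics/'+name,cv2.resize(f,None,fx=s,fy=s,interpolation=cv2.INTER_CUBIC))
E
python3 - <<'E'
from h import *
c=cam('top'); save(c,'top0.png',s=1.4)
d=cam('side'); save(d,'side0.png',s=1.4)
print(read_state(),tips_ahead)
E
```

```text
{'t': 0.1, 'q': array([ 1.03962195e+00,  1.31089173e-01,  1.48915798e+00,  8.23239408e-06,
        1.52298575e+00, -8.54079608e-02]), 'dq': array([ 0.00010978, -0.00083366, -0.0011004 , -0.00020665,  0.00016229,
        0.00028177]), 'joint_torque': array([ 5.49087617e-04, -5.61333990e+01, -4.93098092e+01,  7.68760568e-02,
        2.90470873e-02, -5.23310018e-05]), 'tool_pos': array([0.25842436, 0.54095712, 0.22869702]), 'orientation': array([-6.94313925e-01, -3.06338872e+00,  2.45071156e-03]), 'force': array([0.4049425 , 0.26489484, 1.06495678]), 'wrist_torque': array([-0.02070672,  0.03491186, -0.04316801]), 'gripper_force': 0.0, 'opening': 0.09325089884602071} 0.011
```

View pics/top0.png

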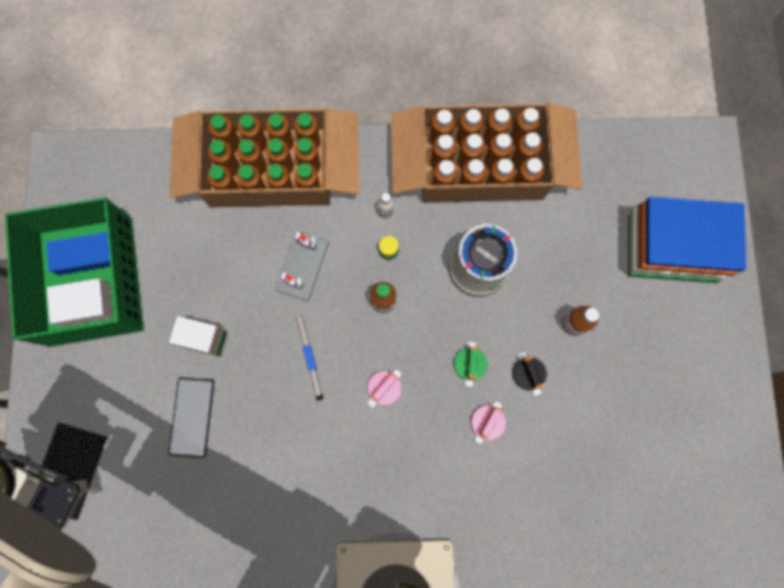

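View pics/side0.png

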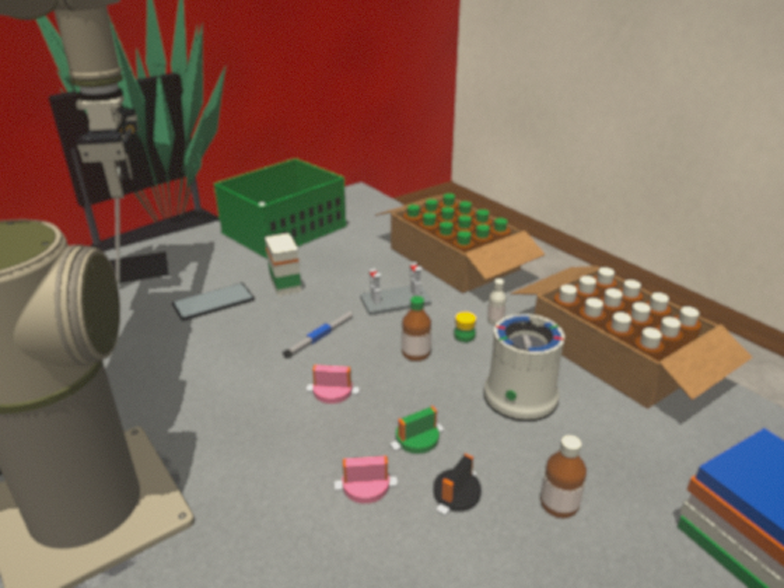

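The top view (784×588) shows the rod with its blue sleeve at (309,358), the clip at (302,266), and the mill at (487,253). There are four lid-like parts: green at (471,364), pink at (384,388) and (489,422), and black at (529,373). Only the green one fits lid_grip. Next I measure them and crop to confirm.

```bash
python3 - <<'E'
from h import *
c=load('top'); P=pts(c); f=c['frame'].astype(int); hsv=cv2.cvtColor(c['frame'],cv2.COLOR_RGB2HSV)
r,g,b=f[...,0],f[...,1],f[...,2]
def box(x0,y0,x1,y1):
    m=np.zeros(r.shape,bool); m[int(y0/1.4):int(y1/1.4),int(x0/1.4):int(x1/1.4)]=1; return m
def ax(m,name):
    p=P[m]; p=p[p[:,2]>-.05]; me=np.median(p,0); w,v=np.linalg.eigh(np.cov((p-p.mean(0))[:,:2].T))
    d=v[:,-1]; print(name,m.sum(),'med',me.round(4),'mean',p.mean(0).round(4),'ang',np.degrees(np.arctan2(d[1],d[0])).round(1),'z',np.percentile(p[:,2],[2,98]).round(3),'ext',np.sqrt(w).round(4))
z=P[...,2]
ax(box(290,310,330,405)&(z>.006)&(z<.03),'rod all')
ax(box(290,310,330,405)&(b>r+40)&(b>g+20),'sleeve')
ax(box(270,225,335,305)&(z>.008)&(z<.03),'clip base')
ax(box(270,225,335,305)&(z>.05),'forks')
ax(box(270,225,335,305)&(r>g+50)&(z>.03),'jaws red')
ax(box(445,335,500,392)&(g>r+30)&(z<.03)&(z>.008),'lid disc')
ax(box(445,335,500,392)&(z>.035),'lid handle')
ax(box(440,215,530,300)&(z>.12),'mill top')
for nm,m in dict(red=(r>g+50)&(r>b+30),grn=(g>r+25)&(g>b+10),wht=(f.min(-1)>140)).items():
    m=m&box(445,215,530,285)
    n,l,s,ce=cv2.connectedComponentsWithStats(m.astype(np.uint8))
    for i in range(1,n):
        if s[i,4]>2: print(nm,ce[i].round(1),s[i,4],P[l==i].mean(0).round(4))
for nm,bx in dict(syrA=(365,275,400,312),balm=(375,232,402,262),spray=(375,190,396,218),carton=(168,312,225,358),syrB=(562,300,602,336)).items():
    m=box(*bx)&(z>.03); print(nm,P[m].mean(0).round(3),z[m].max())
save(c,'crop0.png',(190,150,390,320),4)
E
```

```text
rod all 324 med [0.4519 0.1572 0.0139] mean [0.4525 0.1586 0.0136] ang -167.6 z [0.006 0.02 ] ext [0.0088 0.0466]
sleeve 122 med [0.4543 0.1572 0.0159] mean [0.4543 0.1582 0.015 ] ang -165.7 z [0.003 0.021] ext [0.0051 0.0147]
clip base 897 med [0.6398 0.1714 0.0128] mean [0.6376 0.1727 0.013 ] ang 158.6 z [0.008 0.022] ext [0.021  0.0354]
forks 130 med [0.6084 0.1722 0.0712] mean [0.6116 0.1593 0.1902] ang -156.8 z [0.052 1.272] ext [0.0291 0.1075]
jaws red 43 med [0.6067 0.1862 0.0675] mean [0.6399 0.1796 0.0666] ang 161.0 z [0.051 0.073] ext [0.0039 0.0426]
lid disc 309 med [ 0.4363 -0.1472  0.0146] mean [ 0.4362 -0.1542  0.0149] ang 85.6 z [0.009 0.024] ext [0.0148 0.0195]
lid handle 142 med [ 0.434  -0.1548  0.0478] mean [ 0.4308 -0.1459  0.116 ] ang 123.4 z [0.037 1.272] ext [0.0137 0.0477]
mill top 629 med [ 0.6283 -0.1794  0.1273] mean [ 0.6234 -0.1763  0.1544] ang 144.0 z [0.121 1.272] ext [0.0307 0.0635]
red [361.9 169.8] 11 [ 0.6556 -0.2191  0.1279]
red [334.5 189.1] 13 [ 0.6061 -0.1461  0.1282]
grn [352.4 162.6] 8 [ 0.6751 -0.1954  0.1288]
grn [344.4 195.9] 7 [ 0.5878 -0.1705  0.1283]
wht [354.4 170.8] 1396 [ 0.6829 -0.2196  0.0236]
wht [347.2 181.3] 44 [ 0.6242 -0.1781  0.1351]
wht [318.4 198.1] 37 [ 0.5964 -0.1103  0.0693]
wht [337.6 195.3] 23 [ 0.5903 -0.1534  0.1261]
syrA [0.558 0.012 0.098] 1.2718792731627022
balm [ 0.668 -0.001  0.045] 0.05182791824937984
spray [0.748 0.002 0.065] 0.09570418080048528
carton [0.49  0.352 0.109] 1.2718792731627022
syrB [ 0.507 -0.356  0.086] 1.2718792731627022
```

View pics/crop0.png

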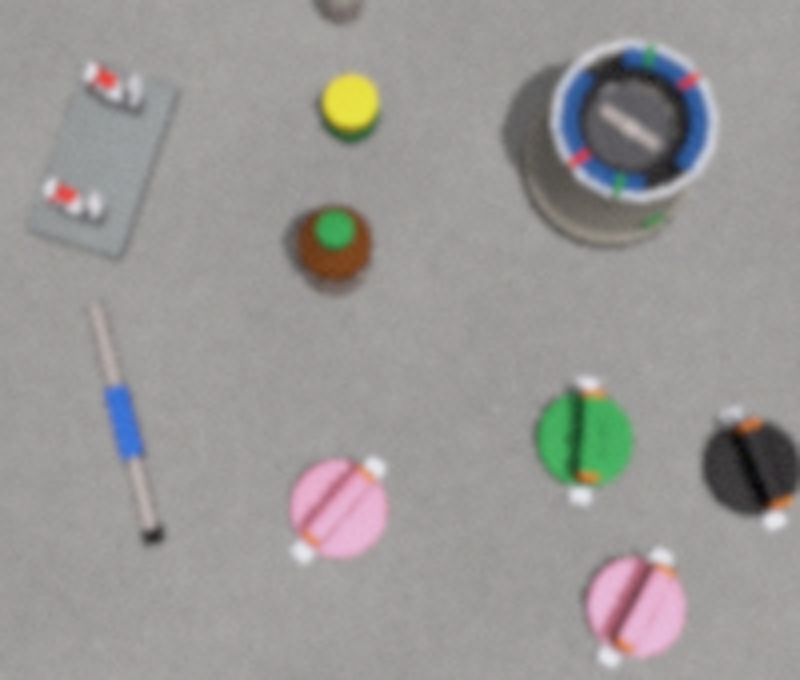

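The crop confirms the green lid at crop pixel (585,437): green disc, white lugs, orange handle ends. The pink and black ones are the look-alikes. The clip's red jaws are hinged on the image-left (world +y) side, so clip x points at about 160° yaw. Now I move over the rod.

move_arm(plan=[[0,0,0,-1,-0.76,0,93],[0,0,0,-1,-0.76,0,93],[0,0,0,-1,-0.76,0,93],[0,0,0,-1,-0.76,0,93],[0,0,0,-1,-0.76,0,93],[0,0,0,-1,-0.76,0,93],[0,0,0,-1,-0.76,0,93],[0,0,0,-1,-0.76,0,93],[0,0,0,-1,-0.76,0,93],[0,0,0,-1,-0.76,0,93]], force=40)

```text
t: 1.1
tool_pos: [0.4025, 0.2608, 0.2292]
orientation: [-0.694, -3.063, 0.001]
force: [0.7, 0.4, 0.3]
opening: 0.0931
gripper_force: 0.0
```

move_arm(plan=[[0,0,0,-1,-0.76,0,93],[0,0,0,-1,-0.76,0,93],[0,0,0,-1,-0.76,0,93],[0,0,0,-0.7,-0.53,0,93],[0,0,-1,0,0,0,93],[0,0,-1,0,0,0,93],[0,0,-1,0,0,0,93],[0,0,-1,0,0,0,93],[0,0,-1,0,0,0,93],[0,0,-1,0,0,0,93]])

```text
t: 2.1
tool_pos: [0.4552, 0.1588, 0.2292]
orientation: [0.293, -3.127, 0.0]
force: [0.7, 0.1, -0.1]
opening: 0.0928
gripper_force: 0.0
```

```bash
cat >> h.py <<'E'
def to(x,y,z,yaw,s=None):
    """tool-frame shift (units) to reach x,y,z, then turn (units) so the closing line lies at yaw deg (mod 180)"""
    s=s or read_state(); M=R.from_rotvec(s['orientation']).as_matrix()
    d=M.T@(np.array([x,y,z])-s['tool_pos'])/.025
    cy=np.degrees(np.arctan2(M[1,1],M[0,1])); t=-((yaw-cy+90)%180-90)
    tilt=M.T@np.cross(M[:,2],[0,0,-1])
    print('t',round(s['t'],2),'pos',s['tool_pos'].round(4),'closeyaw',cy.round(2),'| shift',d.round(2),'turn z',round(t/6,2),'tilt units',np.degrees(tilt).round(2)/6,'F',s['force'].round(1),'open',round(s['opening'],4),'grip',round(s['gripper_force'],1))
E
python3 - <<'E'
from h import *
c=cam('wrist'); save(c,'w0.png',s=1.4); to(.454,.1575,.03,103)
E
```

```text
t 2.15 pos [0.4552 0.1588 0.2292] closeyaw 101.07 | shift [ 0.05 -0.04  7.97] turn z -0.32 tilt units [-0.         -0.00833333  0.        ] F [ 0.1 -0.5 -0. ] open 0.093 grip 0.0
```

View pics/w0.png

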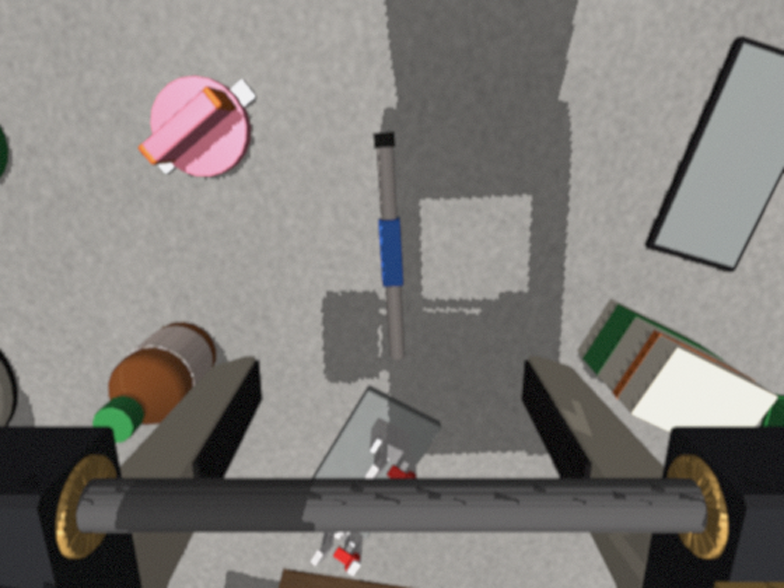

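The wrist view (784×588) shows the rod's blue sleeve at (391,252) lying on the table, with the clip's red jaws at (402,472) and (347,558) behind the gripper bar. I measure both from this frame.

```bash
python3 - <<'E'
from h import *
c=load('wrist'); P=pts(c); f=c['frame'].astype(int); r,g,b=f[...,0],f[...,1],f[...,2]; z=P[...,2]
print('table z',np.median(z[100:140,330:370]))
m=(b>r+40)&(b>g+25)&(z<.03); m[:140]=0
p=P[m]; t=p[p[:,2]>.012]
for n,q in (('sleeve',p),('sleeve top',t)):
    (cx,cy),(w,h),a=cv2.minAreaRect((q[:,:2]*1000).astype(np.float32)); print(n,len(q),q.mean(0).round(4),(cx,cy),(w,h),a)
bx=np.zeros(m.shape,bool); bx[93:258,260:295]=1
q=P[bx&(z>.006)&(z<.03)]; w,v=np.linalg.eigh(np.cov(q[:,:2].T)); print('rod',q.mean(0).round(4),np.degrees(np.arctan2(v[1,1],v[0,1])),q.min(0),q.max(0))
bx=np.zeros(m.shape,bool); bx[270:,215:320]=1
m=bx&(r>g+60)&(r>b+60)&(z>.03)&(z<.1); n,l,s,ce=cv2.connectedComponentsWithStats(m.astype(np.uint8))
for i in range(1,n):
    if s[i,4]>5: print('jaw',ce[i],s[i,4],P[l==i].mean(0).round(4),P[l==i].min(0).round(4),P[l==i].max(0).round(4))
m=bx&(z>.045)&(z<.1); q=P[m]; 
for lo,hi in ((.5,.62),(.62,.72)):
    k=q[(q[:,0]>lo)&(q[:,0]<hi)&(abs(q[:,1]-.17)<.06)]
    if len(k): print('fork',len(k),k.mean(0).round(4),k.max(0).round(4),k.min(0).round(4))
M=R.from_rotvec(np.ravel(c['rvec'])).as_matrix(); print('cam pos',-M.T@np.ravel(c['tvec']))
m=bx&(z>.009)&(z<.015); q=P[m]; print('base',len(q),cv2.minAreaRect((q[:,:2]*1000).astype(np.float32)))
E
```

```text
table z -0.00033730485783221213
sleeve 711 [0.4524 0.1567 0.0156] (453.31341552734375, 156.87619018554688) (48.82484817504883, 15.511698722839355) 14.497537612915039
sleeve top 709 [0.4525 0.1567 0.0156] (453.31341552734375, 156.87619018554688) (48.82484817504883, 15.511698722839355) 14.497537612915039
rod [0.4476 0.1555 0.0135] -165.89913636853294 [0.3698104  0.13014653 0.00668946] [0.53657234 0.18248191 0.01811508]
jaw [284.01052632 337.94736842] 95 [0.6003 0.19   0.0667] [0.5965 0.1831 0.0642] [0.6052 0.1998 0.0709]
jaw [246.01438849 397.82014388] 139 [0.6809 0.1642 0.0673] [0.675  0.1555 0.0615] [0.6893 0.1737 0.0717]
fork 484 [0.5976 0.1854 0.0623] [0.6073 0.2039 0.0798] [0.5891 0.1668 0.045 ]
fork 570 [0.6789 0.1616 0.0647] [0.6921 0.1767 0.0801] [0.6691 0.1396 0.045 ]
cam pos [0.3737188  0.14241135 0.38383097]
base 2554 ((673.5068969726562, 164.96864318847656), (77.09082794189453, 203.01104736328125), 76.32579040527344)
```

move_arm(plan=[[0,0,-0.5,0.09,-0.06,1,93],[0,0,0,0,0,1,93],[0,0,0,0,0,1,93],[0,0,0,0,0,1,93],[0,0,0,0,0,1,93],[0,0,0,0,0,1,80],[0,0,0,0,0,1,60],[0,0,0,0,0,0.8,50],[0,0,0,0,0,0.5,40],[0,0,0,0,0,0.3,40]])

```text
t: 3.15
tool_pos: [0.4528, 0.1568, 0.0134]
orientation: [0.366, -3.118, 0.0]
force: [0.2, 0.2, -0.3]
opening: 0.0577
gripper_force: 0.0
```

```bash
python3 -c "
from h import *
to(.4533,.1568,.013,104.2)"
```

```text
t 3.15 pos [0.4528 0.1568 0.0134] closeyaw 103.39 | shift [-0.02 -0.01  0.02] turn z -0.13 tilt units [-0.         -0.01666667  0.        ] F [ 0.2  0.2 -0.3] open 0.0577 grip 0.0
```

move_arm(plan=[[0,0,-0.13,0,0,0,30],[0,0,0,0,0,0,0],[0,0,0,0,0,0,0],[0,0,0,0,0,0,0],[0,0,0,0,0,0,0],[0,0,0,0,0,0,0],[0,0,0,0,0,0,0],[0,0,0,0,0,0,0],[0,0,0,0,0,-0.4,0],[0,0,0,0,0,-0.8,0]])

```text
t: 4.15
tool_pos: [0.4517, 0.1565, 0.0435]
orientation: [0.389, -3.113, 0.001]
force: [0.3, 0.0, -0.2]
opening: 0.0154
gripper_force: 40.0
```

```bash
python3 -c "
from h import *
to(.60,.165,.23,70)"
```

```text
t 4.15 pos [0.4517 0.1565 0.0435] closeyaw 104.24 | shift [-5.8  -1.13 -7.48] turn z 5.71 tilt units [ 0.         -0.03833333  0.        ] F [ 0.3  0.  -0.2] open 0.0154 grip 40.0
```

move_arm(plan=[[0,0,0,-0.94,0.27,-0.93,0],[0,0,0,-0.94,0.27,-0.93,0],[0,0,0,-0.94,0.27,-0.93,0],[0,0,0,-0.94,0.27,-0.93,0],[0,0,0,-0.94,0.27,-0.93,0],[0,0,0,-0.94,0.27,-0.93,0],[0,0,0,-0.94,0.27,-0.93,0],[0,0,0,-0.94,0.27,-0.93,0],[0,0,1,0,0,0,0],[0,0,1,0,0,0,0]])

```text
t: 5.15
tool_pos: [0.6232, 0.256, 0.2318]
orientation: [-0.055, 3.14, 0.001]
force: [0.5, -0.7, -1.5]
opening: 0.0159
gripper_force: 40.0
```

move_arm(plan=[[0,0,1,0,0,0,0],[0,0,1,0,0,0,0],[0,0,1,0,0,0,0],[0,0,0.7,0,0,0,0],[0,0,0,0,0,0,0],[0,0,0,0,0,0,0],[0,0,0,0,0,0,0],[0,0,0,0,0,0,0],[0,0,0,0,0,0,0],[0,0,0,0,0,0,0]])

```text
t: 6.15
tool_pos: [0.6225, 0.2556, 0.2306]
orientation: [-0.544, -3.094, 0.0]
force: [0.3, -0.5, 0.2]
opening: 0.0157
gripper_force: 40.0
```

```bash
python3 - <<'E'
from h import *
c=cam('wrist'); save(c,'w1.png',s=1.4); to(.638,.1745,.23,70)
E
```

```text
t 6.2 pos [0.6225 0.2556 0.2306] closeyaw 70.06 | shift [-1.69 -2.84  0.02] turn z 0.01 tilt units [ 0. -0.  0.] F [ 0.5 -0.7 -0.5] open 0.0154 grip 40.0
```

View pics/w1.png

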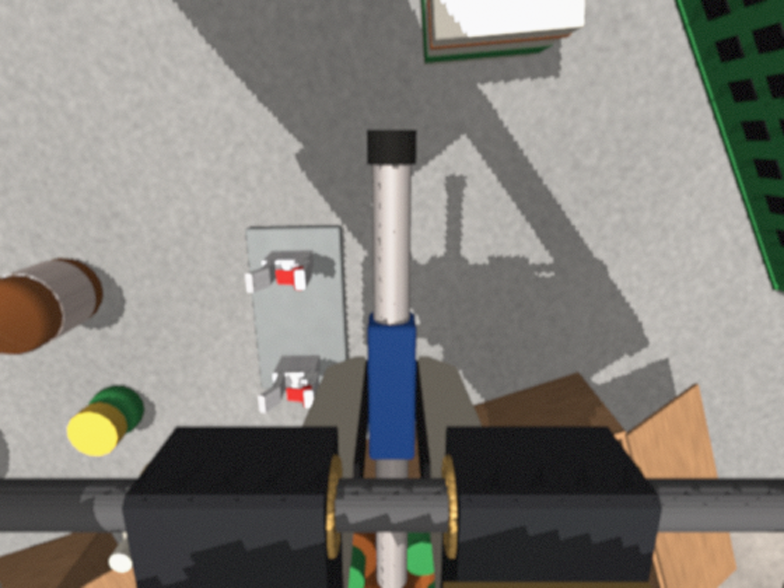

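The wrist view shows the rod in the fingers (sleeve centre near (392,385), its axis vertical in the image), and the clip clear to the left with jaws at (290,272) and (299,392). I measure rod and clip in this same frame.

```bash
python3 - <<'E'
from h import *
c=load('wrist'); P=pts(c); f=c['frame'].astype(int); r,g,b=f[...,0],f[...,1],f[...,2]; z=P[...,2]
def box(x0,y0,x1,y1):
    m=np.zeros(r.shape,bool); m[int(y0/1.4):int(y1/1.4),int(x0/1.4):int(x1/1.4)]=1; return m
th=np.radians(160); X=np.array([np.cos(th),np.sin(th)]); Y=np.array([-np.sin(th),np.cos(th)]); O=np.array([.638,.1745])
def loc(q): d=q[:,:2]-O; return np.c_[d@X,d@Y,q[:,2]]
def rep(n,q): q=loc(q); print(n,len(q),'mean',(q.mean(0)*1e3).round(1),'p2',(np.percentile(q,2,0)*1e3).round(1),'p98',(np.percentile(q,98,0)*1e3).round(1))
m=box(240,215,340,420)&(z>.009)&(z<.015); q=P[m]; rep('base',q); print(cv2.minAreaRect((loc(q)[:,:2]*1000).astype(np.float32)))
for n,bx in (('near',(240,250,320,300)),('far',(250,355,325,415))):
    B=box(*bx); rep('red '+n,P[B&(r>g+60)&(r>b+60)&(z>.055)])
    k=B&(z>.05)&(z<.09); rep('fork '+n,P[k])
    q=loc(P[k]); 
    for lo in range(-30,25,4):
        s=q[(q[:,1]*1e3>=lo)&(q[:,1]*1e3<lo+4)]
        if len(s): print('   y',lo,len(s),'zmax',(s[:,2].max()*1e3).round(1),'x',(s[:,0].min()*1e3).round(1),(s[:,0].max()*1e3).round(1))
s=read_state(); T=s['tool_pos'][:2]
B=box(365,165,415,315)&(z>.15); q=P[B]; q=q[q[:,2]>np.percentile(q[:,2],50)]
w,v=np.linalg.eigh(np.cov(q[:,:2].T)); print('rod yaw',np.degrees(np.arctan2(v[1,1],v[0,1])),'at',q.mean(0),loc(q).mean(0)*1e3)
q=P[box(365,165,415,470)&(z>.15)]; print('rod z vs x',[ (round(a,0),np.percentile(loc(q)[abs(loc(q)[:,0]*1e3-loc(np.r_[T,0][None])[0,0]*1e3-a)<6][:,2],95).round(4)) for a in (75,60,45,30,0)])
q=P[box(360,310,420,465)&(b>r+40)&(b>g+20)&(z>.1)]; rep('sleeve',q)
q=P[box(360,125,420,165)&(z>.15)]; rep('black end',q)
print('tcp loc',loc(np.r_[T,0][None])*1e3)
E
```

```text
base 5122 mean [ 5.5  2.6 11.6] p2 [-55.8 -28.4  10. ] p98 [60.1 35.2 13.2]
((-3.0856475830078125, 2.6422042846679688), (129.57293701171875, 68.56851196289062), 1.1123485565185547)
red near 151 mean [39.4 -2.1 67.1] p2 [ 34.2 -10.   64.7] p98 [45.8  4.4 71.3]
fork near 662 mean [39.5  2.2 68.5] p2 [ 32.8 -14.9  52. ] p98 [45.6 19.8 79.3]
   y -18 70 zmax 73.5 x 32.9 45.1
   y -14 90 zmax 74.1 x 32.0 46.0
   y -10 62 zmax 74.1 x 31.8 46.0
   y -6 54 zmax 68.9 x 34.4 44.6
   y -2 46 zmax 67.7 x 33.9 43.4
   y 2 30 zmax 66.7 x 33.9 43.4
   y 6 63 zmax 68.3 x 32.7 44.4
   y 10 117 zmax 75.9 x 32.6 44.6
   y 14 89 zmax 81.0 x 32.6 44.5
   y 18 41 zmax 79.4 x 32.5 44.3
red far 131 mean [-43.9  -4.2  67. ] p2 [-49.6 -12.9  64.4] p98 [-37.9   2.3  70.6]
fork far 597 mean [-43.5   0.7  67.5] p2 [-51.2 -16.5  51.4] p98 [-38.2  18.   79. ]
   y -18 78 zmax 73.6 x -50.1 -38.0
   y -14 88 zmax 74.2 x -52.5 -37.4
   y -10 61 zmax 71.2 x -50.5 -37.7
   y -6 40 zmax 68.3 x -50.0 -40.0
   y -2 41 zmax 67.5 x -50.0 -40.0
   y 2 7 zmax 65.9 x -48.6 -40.9
   y 6 100 zmax 72.1 x -52.2 -39.0
   y 10 109 zmax 79.0 x -51.4 -39.0
   y 14 60 zmax 80.1 x -51.8 -39.3
   y 18 13 zmax 78.4 x -50.6 -40.0
rod yaw 160.1901672714536 at [0.57209182 0.27250242 0.230707  ] [ 95.45223635 -69.55022818 230.70700119]
rod z vs x [(75, np.float64(0.2301)), (60, np.float64(0.2294)), (45, np.float64(0.2295)), (30, np.float64(0.2303)), (0, np.float64(0.2489))]
sleeve 3253 mean [ 44.5 -69.7 231.4] p2 [ 19.3 -77.2 229.1] p98 [ 66.8 -62.2 232.1]
black end 852 mean [122.3 -69.5 229.7] p2 [117.8 -76.5 224.5] p98 [126.8 -62.3 231.6]
tcp loc [[ 42.32475119 -70.92349278   0.        ]]
```

move_arm(plan=[[0,0,0,-0.46,-0.72,0,0],[0,0,0,-0.45,-0.72,0.3,0],[0,0,0,-0.45,-0.72,0.6,0],[0,0,0,-0.45,-0.73,0.6,0],[0,0,-0.15,0,0,0.8,0],[0,0,0,0,0,0.8,0],[0,0,0,0,0,0.8,0],[0,0,0,0,0,0.5,0],[0,0,0,0,0,0.4,0],[0,0,0,0,0,0,0]])

```text
t: 7.2
tool_pos: [0.6395, 0.1721, 0.109]
orientation: [-0.52, -3.096, 0.001]
force: [0.5, -0.4, 0.3]
opening: 0.0154
gripper_force: 40.0
```

```bash
python3 - <<'E'
from h import *
to(.6404,.1723,.0545,71); c=cam('wrist'); save(c,'w2.png',s=1.4)
E
```

```text
t 7.2 pos [0.6395 0.1721 0.109 ] closeyaw 70.95 | shift [-0.04  0.02  2.18] turn z -0.01 tilt units [-0.01166667 -0.02        0.        ] F [ 0.5 -0.4  0.3] open 0.0154 grip 40.0
```

View pics/w2.png

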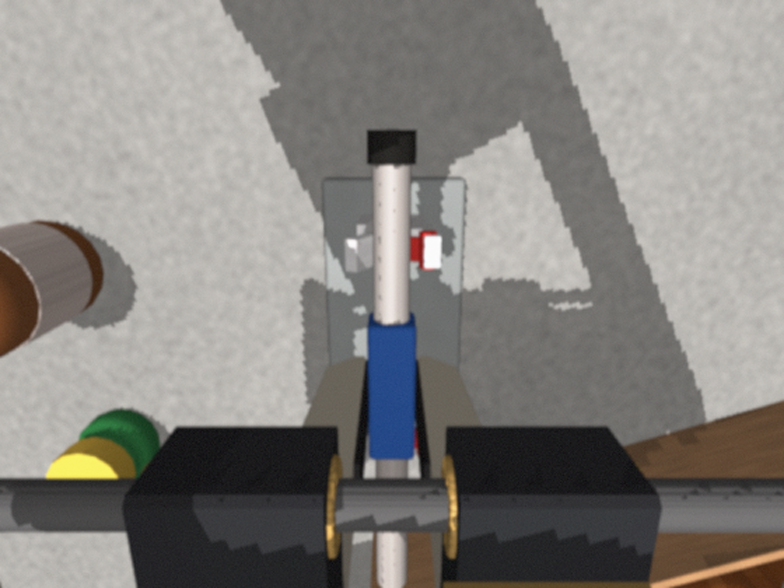

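The rod at column 392 is centred over the fork, whose prong tops span columns 346–441, and over the base at 323–464. Now I press it down.

move_arm(plan=[[0,0,0,-0.02,0.01,0.4,0],[0,0,0,-0.02,0.01,0.4,0],[0,0,0,0,0,0.3,0],[0,0,0,0,0,0.25,0],[0,0,0,0,0,0.25,0],[0,0,0,0,0,0.2,0],[0,0,0,0,0,0.2,0],[0,0,0,0,0,0.15,0],[0,0,0,0,0,0.07,0],[0,0,0,0,0,0,0]])

```text
t: 8.25
tool_pos: [0.6417, 0.1724, 0.057]
orientation: [0.52, 3.098, 0.0]
force: [-7.9, -3.2, 15.3]
opening: 0.0156
gripper_force: 40.0
```

```bash
python3 - <<'E'
from h import *
to(.6404,.1723,.0545,71)
c=cam('side'); save(c,'s1.png',(230,170,330,245),6)
E
```

```text
t 8.25 pos [0.6417 0.1724 0.057 ] closeyaw 70.94 | shift [ 0.05 -0.02  0.1 ] turn z -0.01 tilt units [0.00166667 0.00333333 0.        ] F [-7.9 -3.2 15.3] open 0.0156 grip 40.0
```

move_arm(plan=[[0,0,0,0,0,0.08,0],[0,0,0,0,0,0.08,0],[0,0,0,0,0,0,0],[0,0,0,0,0,0,0],[0,0,0,0,0,0,30],[0,0,0,0,0,0,34],[0,0,0,0,0,0,34],[0,0,0,0,0,0,34],[0,0,0,0,0,0,34],[0,0,0,0,0,0,34]])

```text
t: 9.3
tool_pos: [0.6413, 0.1724, 0.0507]
orientation: [-0.52, -3.098, 0.0]
force: [-0.2, 1.3, 1.1]
opening: 0.0342
gripper_force: 0.0
```

```bash
python3 - <<'E'
from h import *
to(.6404,.1723,.13,71)
c=cam('wrist'); save(c,'w3.png',s=1.4)
P=pts(c); f=c['frame'].astype(int); r,g,b=f[...,0],f[...,1],f[...,2]; z=P[...,2]
m=(b>r+40)&(b>g+20)&(z>.03)&(z<.15); q=P[m]; print('sleeve',len(q),q.mean(0),np.percentile(q,[5,95],0))
m=(r>g+60)&(r>b+60)&(z>.03)&(z<.1); q=P[m]; q=q[(abs(q[:,0]-.64)<.07)&(abs(q[:,1]-.17)<.06)]; print('red',len(q),np.percentile(q,[5,50,95],0))
d=cam('side'); save(d,'s2.png',(230,170,330,245),6)
E
```

```text
t 9.3 pos [0.6413 0.1724 0.0507] closeyaw 70.94 | shift [ 0.03 -0.01 -3.17] turn z -0.01 tilt units [-0.00166667 -0.005       0.        ] F [-0.2  1.3  1.1] open 0.0342 grip 0.0
sleeve 3453 [0.64031641 0.17249453 0.05737247] [[0.62007681 0.16182521 0.05629874]
 [0.66271589 0.18325641 0.0584471 ]]
red 1242 [[0.59735562 0.16043473 0.06497203]
 [0.60275894 0.1891565  0.06717612]
 [0.68490391 0.1981233  0.07064423]]
```

View pics/w3.png

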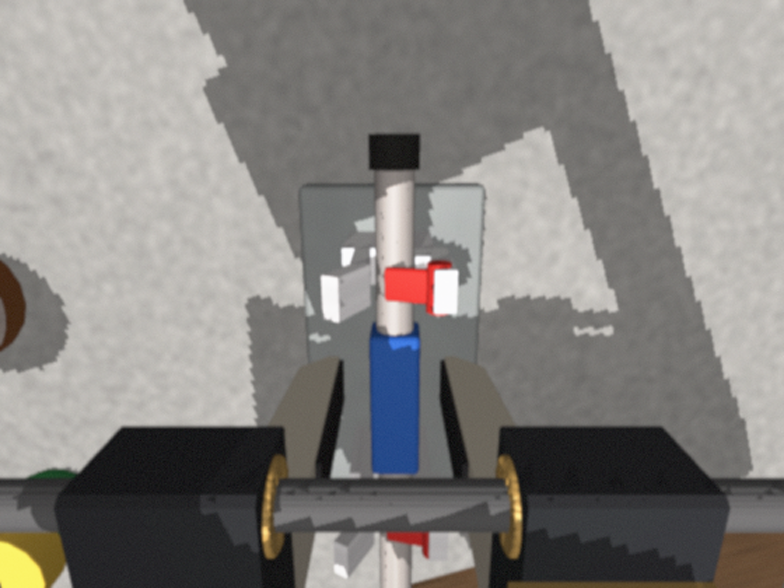

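The picture shows the rod home. The near red jaw at (408,285) and the far one at (408,536) lie over it, the fingers are open clear of the sleeve, and the sleeve top reads z = 57 mm. Next I rise and go to the green lid.

move_arm(plan=[[0,0,0,0,0,-0.6,34],[0,0,0,0,0,-1,34],[0,0,0,0,0,-1,34],[0,0,0,0,0,-1,34],[0,0,0,0.23,-1,-1,34],[0,0,0,0.23,-1,-1,34],[0,0,0,0.23,-1,-1,34],[0,0,0,0.23,-1,-0.6,34],[0,0,0,0.23,-1,0,34],[0,0,0,0.23,-1,0,34]])

```text
t: 10.4
tool_pos: [0.56, 0.041, 0.2337]
orientation: [0.52, 3.095, 0.001]
force: [-0.0, -0.7, -0.6]
opening: 0.0339
gripper_force: 0.0
```

move_arm(plan=[[0,0,0,0.23,-1,0,40],[0,0,0,0.23,-1,0,40],[0,0,0,0.23,-1,0,40],[0,0,0,0.23,-1,0,40],[0,0,0,0.23,-1,0,40],[0,0,0,0.23,-1,0,40],[0,0,0,0.23,-1,0,40],[0,0,0,0.23,-1,0,40],[0,0,0,0.3,-1,0,40],[0,0,-1,0,0,0,40]])

```text
t: 11.4
tool_pos: [0.4346, -0.1555, 0.2326]
orientation: [0.36, 3.12, -0.002]
force: [-0.3, 0.5, 0.1]
opening: 0.0399
gripper_force: 0.0
```

move_arm(plan=[[0,0,-1,0,0,0,40],[0,0,-0.5,0,0,0,40],[0,0,0,0,0,0,40],[0,0,0,0,0,0,40],[0,0,0,0,0,0,40],[0,0,0,0,0,0,40],[0,0,0,0,0,0,40],[0,0,0,0,0,0,40],[0,0,0,0,0,0,40],[0,0,0,0,0,0,40]])

```text
t: 12.4
tool_pos: [0.4358, -0.1533, 0.2311]
orientation: [-0.111, -3.139, -0.0]
force: [0.6, -0.2, -0.3]
opening: 0.0399
gripper_force: 0.0
```

```bash
python3 - <<'E'
from h import *
to(.434,-.155,.029,86); print(read_state()['q'].round(2))
c=cam('wrist'); save(c,'w4.png',s=1.4)
P=pts(c); f=c['frame'].astype(int); r,g,b=f[...,0],f[...,1],f[...,2]; z=P[...,2]
T=read_state()['tool_pos']; near=np.hypot(P[...,0]-T[0],P[...,1]-T[1])<.07
m=near&(g>r+25)&(g>b+10)
for n,k in (('disc',m&(z<.02)&(z>.008)),('handle top',near&(z>.043)&(z<.055)),('orange',near&(r>g+50)&(r>b+60)&(z>.02)),('lug',near&(f.min(-1)>140)&(z>.002)&(z<.012))):
    q=P[k]; 
    if len(q)>5: (cx,cy),wh,a=cv2.minAreaRect((q[:,:2]*1000).astype(np.float32)); print(n,len(q),q.mean(0).round(4),np.round((cx,cy,*wh,a),1))
E
```

```text
t 12.4 pos [ 0.4358 -0.1533  0.2311] closeyaw 85.94 | shift [ 0.07 -0.07  8.08] turn z -0.01 tilt units [ 0.         -0.00166667  0.        ] F [ 0.6 -0.2 -0.3] open 0.0399 grip 0.0
[-0.45 -0.25  1.85 -0.    1.54 -1.95]
disc 2193 [ 0.4334 -0.1585  0.0136] [ 434.  -158.6   64.6   63.4   83.7]
handle top 931 [ 0.4339 -0.1584  0.0475] [ 434.9 -158.5   14.1   61.1   83.1]
orange 154 [ 0.4238 -0.1575  0.045 ] [ 434.8 -158.7   13.    60.8   83.4]
lug 162 [ 0.3985 -0.1548  0.0044] [ 421.6 -159.7   99.   126.5   39.9]
```

View pics/w4.png

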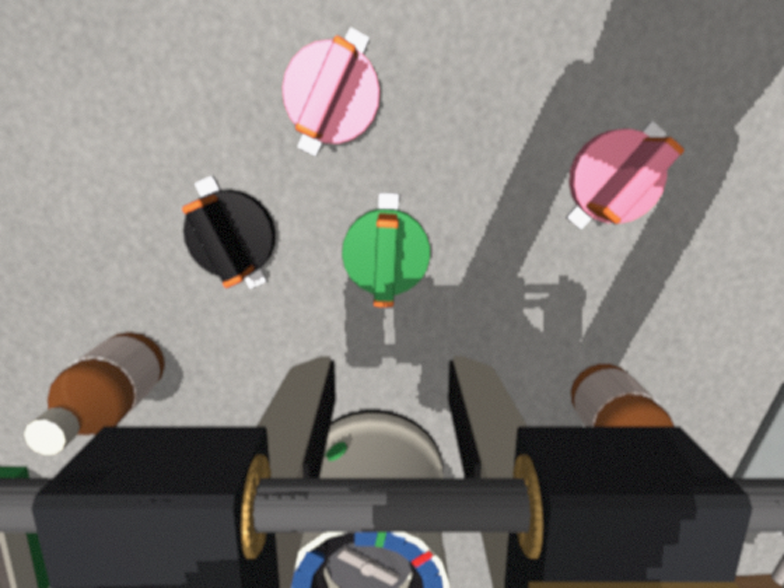

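The wrist view has the green lid at (386,252) directly under the open fingers, with black at (229,235) and pink at (332,92) and (620,176). The lid's handle lies at yaw −6.9°. Now I descend and grip.

move_arm(plan=[[0,0,0.46,0.04,-0.19,1,40],[0,0,0,0,0,1,40],[0,0,0,0,0,1,40],[0,0,0,0,0,1,40],[0,0,0,0,0,1,40],[0,0,0,0,0,1,40],[0,0,0,0,0,0.9,40],[0,0,0,0,0,0.7,40],[0,0,0,0,0,0.4,40],[0,0,0,0,0,0.06,40]], force=50)

```text
t: 13.45
tool_pos: [0.4336, -0.1575, 0.0284]
orientation: [-0.187, -3.134, -0.001]
force: [-0.7, -0.4, 0.4]
opening: 0.04
gripper_force: 0.0
```

```bash
python3 -c "
from h import *
to(.4345,-.158,.0295,83.2)"
```

```text
t 13.45 pos [ 0.4336 -0.1575  0.0284] closeyaw 83.18 | shift [-0.04 -0.01 -0.04] turn z -0.0 tilt units [ 0.00833333 -0.02166667  0.        ] F [-0.7 -0.4  0.4] open 0.04 grip 0.0
```

move_arm(plan=[[0,0,0,0,0,0,0],[0,0,0,0,0,0,0],[0,0,0,0,0,0,0],[0,0,0,0,0,0,0],[0,0,0,0,0,0,0],[0,0,0,0,0,0,0],[0,0,0,0,0,-0.4,0],[0,0,0,0,0,-0.8,0],[0,0,0,0,0,-1,0],[0,0,0,0,0,-1,0]])

```text
t: 14.45
tool_pos: [0.434, -0.1578, 0.1106]
orientation: [-0.187, -3.135, -0.001]
force: [-0.1, -0.4, -0.9]
opening: 0.0138
gripper_force: 50.0
```

move_arm(plan=[[0,0,0,-0.5,0.4,-1,0],[0,0,0,-0.7,0.4,-1,0],[0,0,0,-0.9,0.5,-1,0],[0,0,0,-0.9,0.5,-0.8,0],[0,0,0,-0.9,0.5,-0.8,0],[0,0,0,-0.9,0.5,-0.8,0],[0,0,0,-0.9,0.5,-0.7,0],[0,0,0,-0.9,0.4,0,0],[0,0,-1,0,0,0,0],[0,0,-1,0,0,0,0]])

```text
t: 15.45
tool_pos: [0.6095, -0.0852, 0.262]
orientation: [0.15, -3.137, -0.0]
force: [0.2, 0.5, -0.5]
opening: 0.0138
gripper_force: 50.0
```

move_arm(plan=[[0,0,-1,0,0,0,0],[0,0,-1,0,0,0,0],[0,0,-1,0,0,0,0],[0,0,0,0,0,0,0],[0,0,0,0,0,0,0],[0,0,0,0,0,0,0],[0,0,0,0,0,0,0],[0,0,0,0,0,0,0],[0,0,0,0,0,0,0],[0,0,0,0,0,0,0]])

```text
t: 16.45
tool_pos: [0.6093, -0.0858, 0.2621]
orientation: [0.631, -3.078, -0.0]
force: [-0.1, -0.7, -1.8]
opening: 0.0139
gripper_force: 50.0
```

```bash
python3 - <<'E'
from h import *
to(.631,-.183,.26,114); print(read_state()['q'].round(2))
c=cam('wrist'); save(c,'w5.png',s=1.4)
E
```

```text
t 16.45 pos [ 0.6093 -0.0858  0.2621] closeyaw 113.16 | shift [ 0.73 -3.92  0.09] turn z -0.14 tilt units [ 0. -0.  0.] F [-0.1 -0.7 -1.8] open 0.0139 grip 50.0
[-0.22  0.16  1.4  -0.    1.58 -2.2 ]
```

View pics/w5.png

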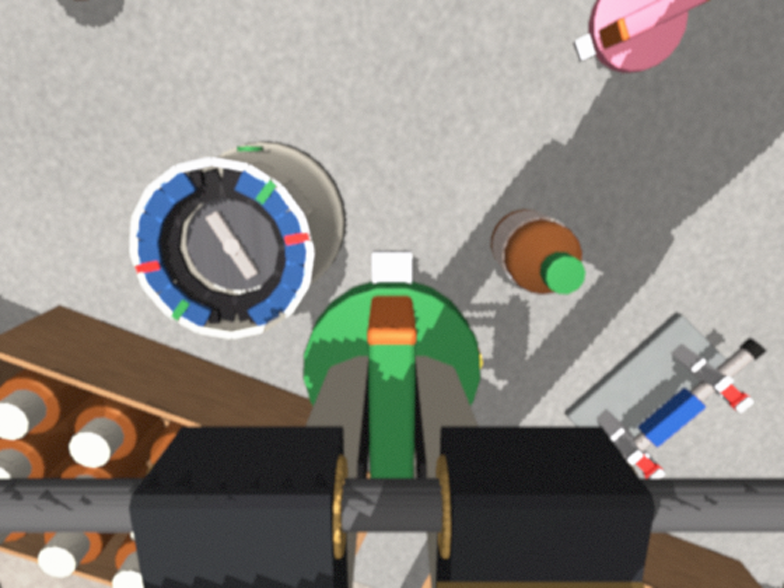

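The view shows the mill at (222,247), with its gaps at (215,182) and (231,316), green ticks at (265,192) and (181,309), and red ticks at (297,239) and (147,267). The lid is upright in the fingers, and the rod still sits in the clip at (690,410). I measure the mill and lid in this frame.

```bash
python3 - <<'E'
from h import *
c=load('wrist'); P=pts(c); f=c['frame'].astype(int); r,g,b=f[...,0],f[...,1],f[...,2]; z=P[...,2]
B=np.zeros(r.shape,bool); B[100:250,85:235]=1
ring=B&(z>.12)&(z<.135); q=P[ring]; h=cv2.convexHull((q[:,:2]*1000).astype(np.float32))
(cx,cy),rad=cv2.minEnclosingCircle(h); print('ring z',np.median(q[:,2]),'circle',cx,cy,rad, cv2.fitEllipse(h))
blue=ring&(b>r+40)&(b>g+20); hb=cv2.convexHull((P[blue][:,:2]*1000).astype(np.float32)); print('blue',cv2.minEnclosingCircle(hb))
C=np.array([cx,cy])/1e3
for n,m in (('red',(r>g+60)&(r>b+40)),('grn',(g>r+25)&(g>b+10))):
    k,l,s,ce=cv2.connectedComponentsWithStats((ring&m).astype(np.uint8))
    L=[P[l==i].mean(0) for i in range(1,k) if s[i,4]>10]; L=np.array(L); print(n,L.round(4),'mid',L.mean(0).round(4))
    d=L[0]-L[-1]; print('  yaw',np.degrees(np.arctan2(d[1],d[0]))%180)
d=P[blue][:,:2]-C; a=np.degrees(np.arctan2(d[:,1],d[:,0]))%360; hist=np.histogram(a,np.arange(0,361,3))[0]
lo=np.where(hist<6)[0]*3; print('gap bins',lo, hist.max())
# lid
L=np.zeros(r.shape,bool); L[195:330,215:350]=1
k=L&(g>r+20)&(g>b+8)&(z>.2)&(z<.26); q=P[k]; q=q[(q[:,2]<np.percentile(q[:,2],60))]; print('disc z',np.median(q[:,2]))
k=L&(f.min(-1)>150)&(z>.15); q=P[k]; print('lug',len(q),q.mean(0).round(4), np.round(cv2.minAreaRect((q[:,:2]*1000).astype(np.float32))[0],1))
hh=P[L&(z>.2)&(z<.255)&(g>r+20)][:,:2]*1000; hh=cv2.convexHull(hh.astype(np.float32)); print('disc enc',cv2.minEnclosingCircle(hh))
print('tcp',read_state()['tool_pos'])
E
```

```text
ring z 0.12658648237456466 circle 630.016845703125 -183.60726928710938 53.183223724365234 ((629.98828125, -183.87844848632812), (104.9686050415039, 105.58712005615234), 69.93763732910156)
blue ((629.78173828125, -184.37985229492188), 49.10129165649414)
red [[ 0.6047 -0.1474  0.1276]
 [ 0.6543 -0.2206  0.1276]] mid [ 0.6295 -0.184   0.1276]
  yaw 124.09822340255508
grn [[ 0.5868 -0.1718  0.1276]
 [ 0.6723 -0.1961  0.1277]] mid [ 0.6295 -0.1839  0.1277]
  yaw 164.1160850241373
gap bins [  6   9  12  15  18  21  24  27  30  33  36  39 120 123 126 162 165 189
 192 195 198 201 204 207 210 213 216 219 300 303 342] 52
disc z 0.24469103991928617
lug 197 [ 0.5775 -0.1001  0.2372] [ 556.  -108.8]
disc enc ((608.5601806640625, -87.1351089477539), 32.76034164428711)
tcp [ 0.60930781 -0.08576383  0.26216793]
```

move_arm(plan=[[0,0,-0.16,0.18,-0.97,0,0],[0,0,0,0.18,-0.97,0,0],[0,0,0,0.18,-0.97,0,0],[0,0,0,0.2,-0.97,0,0],[0,0,0,0,0,0.8,0],[0,0,0,0,0,1,0],[0,0,0,0,0,0.9,0],[0,0,0,0,0,0.7,0],[0,0,0,0,0,0.4,0],[0,0,0,0,0,0.1,0]])

```text
t: 17.5
tool_pos: [0.6309, -0.1816, 0.163]
orientation: [0.656, -3.07, -0.002]
force: [-0.6, 0.2, -1.3]
opening: 0.0138
gripper_force: 50.0
```

```bash
python3 -c "
from h import *
to(.6305,-.1825,.1434,114.1)"
```

```text
t 17.5 pos [ 0.6309 -0.1816  0.163 ] closeyaw 114.13 | shift [ 0.03 -0.03  0.79] turn z 0.01 tilt units [ 0.01666667 -0.01666667  0.        ] F [-0.6  0.2 -1.3] open 0.0138 grip 50.0
```

move_arm(plan=[[0,0,0,0.03,-0.03,0.1,0],[0,0,0,0,0,0.15,0],[0,0,0,0,0,0.15,0],[0,0,0,0,0,0.15,0],[0,0,0,0,0,0.12,0],[0,0,0,0,0,0.1,0],[0,0,0,0,0,0.05,0],[0,0,0,0,0,0,0],[0,0,0,0,0,0,0],[0,0,0,0,0,0,0]])

```text
t: 18.5
tool_pos: [0.6317, -0.183, 0.1455]
orientation: [-0.657, 3.071, -0.001]
force: [-3.9, 1.3, 6.4]
opening: 0.0138
gripper_force: 50.0
```

```bash
python3 -c "
from h import *
to(.6305,-.1825,.1434,114.1)
print(read_state()['wrist_torque'])
c=cam('side'); save(c,'s3.png',(330,205,430,305),6)"
```

```text
t 18.5 pos [ 0.6317 -0.183   0.1455] closeyaw 114.14 | shift [0.03 0.04 0.09] turn z 0.01 tilt units [-0.00833333  0.00833333  0.        ] F [-3.9  1.3  6.4] open 0.0138 grip 50.0
[ 0.35997713  0.49718666 -0.04863574]
```

View pics/s3.png

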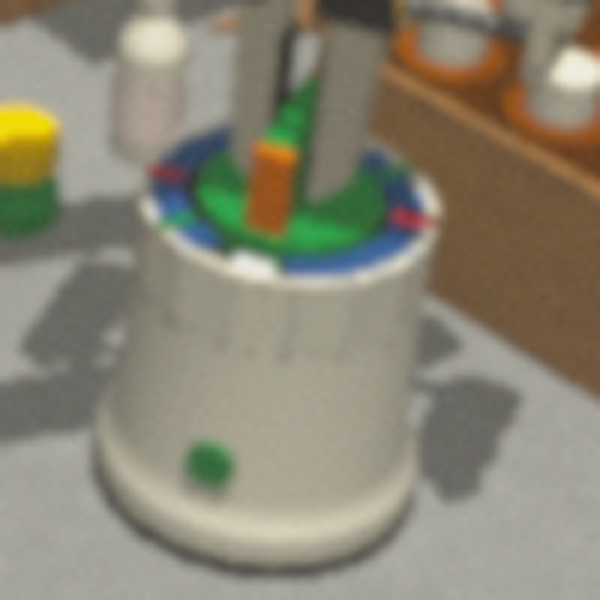

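The side crop shows the lid level inside the blue collar, with its near lug (white, at (255,265)) at the gap. It sits about 10 mm below the collar top. I press slightly more to seat it fully, then check.

move_arm(plan=[[0,0,0,0.02,0.02,0.04,0],[0,0,0,0,0,0.04,0],[0,0,0,0,0,0,0],[0,0,0,0,0,0,0],[0,0,0.3,0,0,0,0],[0,0,0.4,0,0,0,0],[0,0,0.5,0,0,0,0],[0,0,0.4,0,0,0,0],[0,0,0,0,0,0,0],[0,0,0,0,0,0,0]])

```text
t: 19.55
tool_pos: [0.6317, -0.1833, 0.1455]
orientation: [-0.397, 3.113, -0.003]
force: [-6.3, 0.7, 15.1]
opening: 0.0139
gripper_force: 50.0
```

```bash
python3 -c "
from h import *
to(.6305,-.1825,.1434,74.1)
print(read_state()['wrist_torque'])"
```

```text
t 19.55 pos [ 0.6317 -0.1833  0.1455] closeyaw 104.53 | shift [0.04 0.04 0.08] turn z 5.07 tilt units [-0.02166667  0.02666667  0.        ] F [-6.3  0.7 15.1] open 0.0139 grip 50.0
[0.39889325 1.062295   0.01332167]
```

move_arm(plan=[[0,0,0.3,0.02,0.02,-0.04,0],[0,0,0.6,0,0,-0.03,0],[0,0,0.7,0,0,0,0],[0,0,0.7,0,0,0,0],[0,0,0.7,0,0,0,0],[0,0,0.7,0,0,0,0],[0,0,0.6,0,0,0,0],[0,0,0.5,0,0,0,0],[0,0,0.3,0,0,0,0],[0,0,0,0,0,0,0]])

```text
t: 20.55
tool_pos: [0.631, -0.1831, 0.1455]
orientation: [0.44, 3.108, -0.002]
force: [-0.2, -2.6, 6.2]
opening: 0.0132
gripper_force: 50.0
```

```bash
python3 -c "
from h import *
to(.6305,-.1825,.1434,74.1)
print(read_state()['wrist_torque'])
c=cam('side'); save(c,'s4.png',(330,205,430,305),6)
c=cam('top'); save(c,'t4.png',(190,150,390,320),4)
c=cam('wrist'); save(c,'w6.png',s=1.4)"
```

```text
t 20.55 pos [ 0.631  -0.1831  0.1455] closeyaw 73.9 | shift [0.03 0.02 0.08] turn z -0.03 tilt units [-0.00833333  0.02833333  0.        ] F [-0.2 -2.6  6.2] open 0.0132 grip 50.0
[-0.32388753  0.07140241  0.11458932]
```

View pics/w6.png

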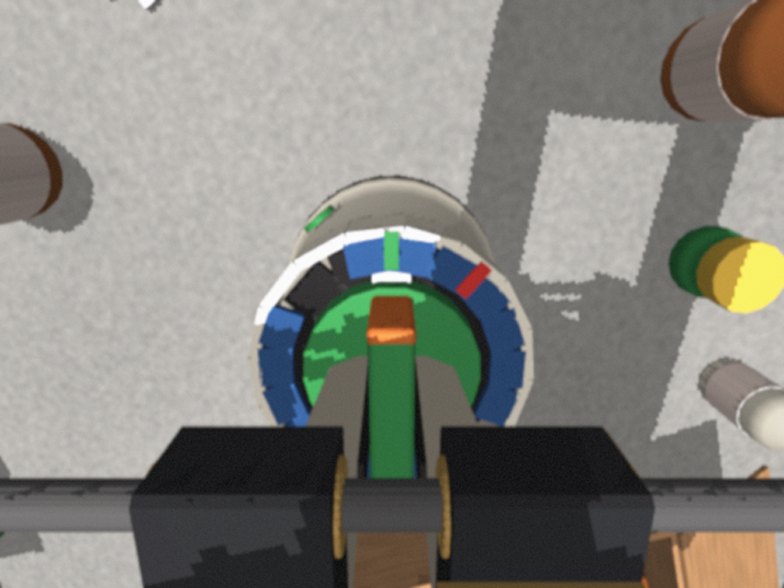

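The handle's orange end at (391,320) and the lug at (391,277) line up with the green tick at (391,250). The lug is under the collar and the wrist torque reads 0.11 N m, which matches the spring at 0.7 rad. The rod was seen home in the clip in the previous view, so I hand in.

```bash
python3 -c "
from h import *
print(close_job())"
```

```text
the job is handed in; nothing more can be done
None
```

The job is handed in, though the hand-in returned no verdict: the rod is clipped home under both closed jaws and released, and the lid is seated in the mill and held at the green tick.

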